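# Fetch the parts basket from a deep bath with the hook rod

## Task

Take the hook rod from its stand and use it to fetch the small parts basket out of the deep, narrow cleaning bath: hook it by its bail and, pulling up lightly (never more than about 20 N), draw it along under the sprung keeper strips until you feel it come free at the gap, then lift it out. Set it down gently, upright on the floor of the shallow steel tray with the dental bridge still in it, and hang the rod back in its stand. Do not touch the basket with the fingers, do not force the rod against the bath or the tray, and leave the other things where they are.

Things in the scene. Friction and masses are not known exactly. Their poses are not given: they have to be found in the camera images.
- bath: Fixed dry cleaning bath: white housing 96 (x) x 250 (y) x 135 mm with a deep steel well open on top. Origin: centre of underside; z up, y along the well. Well walls at x = +-38 and y = +-85, rim z = 135, floor z = 14. A ledge runs along both long walls (|x| 22 to 38, top z = 42); the basket's tabs rest on them and slide along y, held down by keeper strips (see keeper_mid).
- keeper_mid (a point): Bath's middle at the underside of the sprung keeper strips, z = 51 of the bath. A 4 mm thick strip runs over each ledge (|x| 24 to 38). Both have one 50 mm gap, side by side: only there do the basket's tabs pass up. Gap middle: anywhere from y = -7 to +35, not measured, to be felt. Elsewhere the strips yield upward from 3 N, 0.5 N more per mm, and stop dead after 12 mm (9 N).
- basket: Loose steel parts basket, about 150 g. Origin: centre of underside, z up. Open tub 38 (x) x 44 (y) x 30 mm. A tab on each long side reaches out to x = +-31, 40 mm long in y, z 24 to 30. Starts on the ledges, axes along the bath's, origin at z = 18 and y = -60 to -54 of the bath; its tabs then have 3 mm of play below the strips.
- bail_top (a point): Peak of the basket's rigid wire bail: wire centre, 78 mm above the basket's underside, at its x = y = 0. The bail stands in the basket's plane x = 0: 5 mm wire, legs from y = +-19 at z = 29 to y = +-17 at z = 60, then sloping up to the peak, so a hook pulling up centres itself there.
- bridge: Loose white three-tooth dental bridge, 11x26x8 mm, 12 g, lying in the basket. Origin: centre of its underside.
- hook_rod: Loose upright hook rod, 90 g. Origin: centre of the underside of its collar, z up. Collar 22 (x) x 32 (y) x 6 mm; above it a rubber handle 22 (x) x 16 (y), z 6 to 58, to be gripped across its 16 mm. Below: a 6 mm wire shank ending in a J-hook (see hook_seat).
- hook_seat (a point): Bottom of the J-hook's mouth: top of the wire on the rod's axis, 65 mm below the rod's origin. The hook lies in the rod's x-z plane, mouth upward. In the rod's frame: lowest point z = -71; back leg outside at x = -14; tip outside at x = +13, tip top at z = -52. A hung bail wire has its centre about 2.5 mm above this point, on the handle's axis.
- rod_stand: Fixed rod stand. Origin: centre of underside, z up. Base 85x70x10 mm; post at x 20 to 34, up to z = 136; from it two prongs along -x (|y| 8 to 18, x -26 to 22, top z = 130) with upstands at the front (x -26 to -18, up to z = 138). The 16 mm slot between the prongs is open to -x.
- stand_seat (a point): Where the hung rod's origin sits: middle of the fork, 130 mm above the stand's underside. The collar lies on the prongs between post and upstands, the rod's axes along the stand's; the hook passes straight up and down through the slot.
- tray: Fixed shallow steel tray, 150 (x) x 160 (y) x 35 mm, open on top. Origin: centre of underside; walls 4 mm thick, inner floor 142 x 152 mm at z = 4, rim at z = 37.
- plaster_model: Bystander: cream plaster jaw model, 62x66x28 mm; origin at the centre of its underside. Not to be disturbed.
- polishing_tin: Bystander: round white tin with blue lid, diameter 64, height 28 mm; origin at the centre of its underside. Not to be disturbed.
- separator_bottle: Bystander: white bottle with blue cap, diameter 42, height 103 mm; origin at the centre of its underside. Not to be disturbed.
- stain_liquid: Bystander: small white bottle with black cap, diameter 30, height 70 mm; origin at the centre of its underside. Not to be disturbed.
- etch_liquid: Bystander: small amber bottle with white cap, diameter 26, height 63 mm; origin at the centre of its underside. Not to be disturbed.
- wax_block: Bystander: red wax stick, 16x70x12 mm; origin at the centre of its underside. Not to be disturbed.
- cassette: Bystander: flat grey milling cassette, 119x122x17 mm; origin at the centre of its underside. Not to be disturbed.

How it is judged:
By the outcome, as a careful person would: the job done as asked, in the order asked, and still so for the second after the job is handed in, with the robot touching nothing.
It also fails if it takes over 72 s, if anything falls off the work surface, if the arm or the gripper's body presses on something with over 40 N, if the wrist force passes 120 N, or if a joint passes its speed limit or range.

## Robot

A 6-joint arm with a two-finger parallel gripper is mounted at the origin on a cart in front of the work surface, level with it; the furniture and walls round the work are solid. World frame = base frame: x ahead of the robot, y to its left, z up, the work surface at z = 0. Lengths are in m, angles in rad, forces in N, time in s.
With the tool pointing down it reaches from about 0.35 to 0.775 m from the base axis. Payload 5.5 kg.
Tool frame: the origin (TCP) lies at the very end of the fingers, on their centre line; the grasp point (between the pads) lies 19 mm behind it; z points along the fingers, y is the line along which they close (so a half turn about z gives the same grasp; the last joint's range is limited). The gripper opens to 85 mm and grips with 20 to 120 N. Pads are 22 mm wide; open, the fingers measure 114 mm over their backs; the gripper's body (76 mm by 85 mm) begins 54 mm behind the grasp point. The pads swing forward as they close: fully open they stand 13 mm farther back than shut.
Start: joints at [1.148, 0.313, 0.046, 1.304, 0, 1.431], TCP at [0.16, 0.552, 0.231] pointing down, gripper open.
Joint ranges: [-2.76, 2.76], [-0.86, 1.69], [-1.03, 1.26], [-2.2, 2.34], [-1.47, 1.5], [-3.14, 3.14]. Speed limits (rad/s): [2.57, 2.57, 3.14, 3.14, 3.14, 3.14].

## Interface

Orientations are given as a unit quaternion [w, x, y, z].
In Python, from workcell import get_state, read_camera, calibration, hand_in gives the robot as it stands.
- The arm moves only by the tool drive_tool, never from a script. Its argument "deltas" is a list that holds one entry, the list of rows, each a list of 7 numbers: the closure in counts, from 0 (fully open) to 255 (shut), then the shift along the tool's x, y, z in m, then the turn, a rotation vector about the tool's x, y, z in degrees. A call has 1 to 12 rows; each row is the pose to reach, as a shift and turn from the pose commanded when the call began, along the tool's axes at that moment; what a row does not reach only later rows make up. A row lasts 1/8 s, in which the tool goes at most 62.5 mm and 10.7 degrees, less where a joint would pass 70% of its speed; a pose out of reach is approached as far as the arm can. A call with a gripper value outside its range is refused whole. The fingers move at their own pace and stop on an object; "newtons" is the grip in N (left out, the last holds). Time passes only in rows, so rows that repeat a pose let the fingers close. It gives the time, the measured TCP pose, the force, the opening and the grip force at its end, in the units of the state.
- get_state(): the state, without advancing time (a new reading comes with each control period).
- read_camera(name): name is "scene" or "top"; returns (picture, depth): 480x640x3 uint8, red, green, blue; 480x640 float32, m along the optical axis (not along the pixel's ray), 0 where there is no reading.
- calibration(name): a dict with "mtx" (3x3 intrinsics, pixels), "world_from_camera" (4x4, takes a point from camera to world coordinates). Camera axes: x right, y up, looking along -z (the intrinsics and any distortion apply to the point x, -y, -z); pixel columns grow to the right and rows downward; lengths in m; the calibration is good to about 2 mm. A picture is of the moment at which its call begins. calibration takes no time and is no camera call.
- hand_in(): hands the job in; it is judged then, once.
The state is a dict: "clock": time; "joint_pos": joint angles; "qvel": joint speeds; "tau": joint torques, N m; "tcp_pos": TCP position; "orientation": TCP orientation; "wrist_force": force on the tool from outside, world axes, zero at the start; "ft_torque": the same for the moment, N m; "finger_gap": finger opening in m; "grip_force": force on a finger pad.
Only numpy, scipy, OpenCV 4.12 (cv2) and the standard library are available. Lean on these libraries where they do the work, as an engineer would, in place of code of your own. Each camera call takes 0.05 s, during which the arm holds its last target. There are 200 camera calls.

## Working session

There is one attempt and no reset: what is moved stays moved. The work goes in short steps, Python scripts to look and compute and a tool call to move; the robot and the scene stay as the last step left them, time stands still between calls to the robot, and variables do not carry over. Pictures are saved under pics/ and viewed, at most 10 in all, crops included, and the job is handed in when it is done.

Besides the shell and the picture viewer there is one more tool, called after ">>>" as name(argument=value, ...), one argument or row to a line, values as JSON. drive_tool: Moves the arm, as the interface text tells. Its arguments: {"type":"object","properties":{"deltas":{"type":"array","items":{"type":"array","items":{"type":"array","items":{"type":"number"}}}},"newtons":{"type":"number"}},"required":["deltas"]}

```bash
mkdir -p pics; ls; python3 - <<'E'
from workcell import *
import cv2,numpy as np
s=get_state();print(s)
for n in("scene","top"):
    p,d=read_camera(n);cv2.imwrite(f"pics/{n}0.png",p[...,::-1]);np.savez(f"{n}0.npz",p=p,d=d)
    print(calibration(n))
E
```

```text
pics
{'clock': 0.0, 'joint_pos': array([1.14840763e+00, 3.13986468e-01, 4.49686614e-02, 1.30358453e+00,
       2.81340210e-05, 1.43121785e+00]), 'qvel': array([ 2.83351818e-04, -1.16291238e-03,  9.23847654e-05,  1.52008702e-03,
        6.53012703e-04,  4.06276745e-04]), 'tau': array([ 6.92883750e-04, -4.80627573e+01,  2.98530918e+01,  1.91696885e-02,
        5.71947942e-05, -4.53784637e-06]), 'tcp_pos': array([0.16023564, 0.55169326, 0.23041257]), 'orientation': array([-2.63918746e-04,  1.40934296e-01,  9.90018539e-01, -8.63689115e-04]), 'wrist_force': array([ 0.9757117 , -0.77359986, -0.14873291]), 'ft_torque': array([ 0.0188143 , -0.00156457,  0.02245462]), 'grip_force': 0.0, 'finger_gap': 0.0852533912958438}
{'mtx': array([[593.63477313,   0.        , 323.30919897],
       [  0.        , 593.63477313, 234.5019689 ],
       [  0.        ,   0.        ,   1.        ]]), 'world_from_camera': array([[ 0.44370541,  0.64884553, -0.61816259, -0.34736468],
       [-0.89604125,  0.33301789, -0.29361399, -0.58416761],
       [ 0.01534908,  0.68417729,  0.7291542 ,  1.20581068],
       [ 0.        ,  0.        ,  0.        ,  1.        ]])}
{'mtx': array([[609.74853517,   0.        , 313.67205585],
       [  0.        , 609.74853517, 243.43718987],
       [  0.        ,   0.        ,   1.        ]]), 'world_from_camera': array([[-0.13110976,  0.94804307, -0.28986992,  0.08074431],
       [-0.99135213, -0.12373074,  0.04372262, -0.0528749 ],
       [ 0.00558511,  0.29309562,  0.95606682,  1.72718077],
       [ 0.        ,  0.        ,  0.        ,  1.        ]])}
```

View pics/scene0.png

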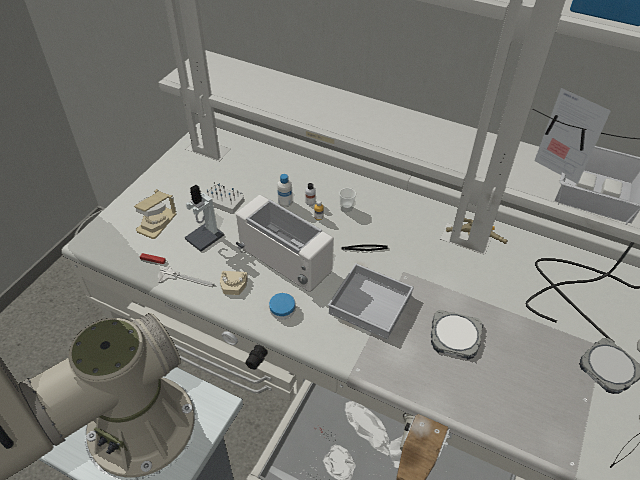

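View pics/top0.png

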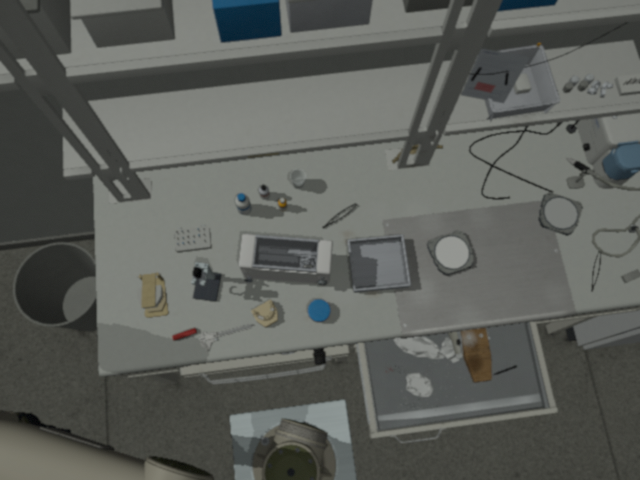

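The scene view shows the stand (205,225), bath (285,240), tray (370,300). The top view shows them at (205,280), (287,257) and (378,263). I'll enlarge both next.

```bash
cat > h.py <<'E'
from workcell import *
import cv2,numpy as np
def cloud(n,p,d):
    c=calibration(n);K=c["mtx"];T=c["world_from_camera"]
    v,u=np.mgrid[:480,:640]
    P=np.stack([(u-K[0,2])/K[0,0]*d,-(v-K[1,2])/K[1,1]*d,-d],-1)
    return P@T[:3,:3].T+T[:3,3]
def ray(n,u,v,z):
    c=calibration(n);K=c["mtx"];T=c["world_from_camera"]
    r=T[:3,:3]@np.array([(u-K[0,2])/K[0,0],-(v-K[1,2])/K[1,1],-1.])
    return T[:3,3]+r*(z-T[2,3])/r[2]
def proj(n,P):
    c=calibration(n);K=c["mtx"];T=c["world_from_camera"]
    q=T[:3,:3].T@(np.asarray(P)-T[:3,3]);return np.array([K[0,2]+K[0,0]*q[0]/-q[2],K[1,2]-K[1,1]*q[1]/-q[2]])
def load(n,i=0):
    f=np.load(f"{n}{i}.npz");return f["p"],f["d"]
E
python3 - <<'E'
from h import *
p,d=load("scene");q=load("top")[0]
a=cv2.resize(p[165:345,170:420],(800,576),interpolation=cv2.INTER_CUBIC)
b=cv2.resize(q[215:335,180:420],(800,400),interpolation=cv2.INTER_CUBIC)
cv2.imwrite("pics/a.png",a[...,::-1]);cv2.imwrite("pics/b.png",b[...,::-1])
for n in("scene","top"):
    p,d=load(n);C=cloud(n,p,d);m=(d>0)&(C[...,0]>.2)&(C[...,0]<.85)&(C[...,1]>-.5)&(C[...,1]<.5)
    print(n,m.sum(),np.percentile(C[m][:,2],[5,25,50,75]))
    for z0,z1 in((.129,.142),(.03,.045)):
        k=((m)&(C[...,2]>z0)&(C[...,2]<z1)).astype(np.uint8)
        N,L,S,ce=cv2.connectedComponentsWithStats(k)
        for i in range(1,N):
            if S[i,4]>25:
                w=C[L==i];r=cv2.minAreaRect((w[:,:2]*1000).astype(np.float32));print(z0,S[i],np.round(w.mean(0),3),np.round(r[0],1),np.round(r[1],1),round(r[2],1))
E
```

```text
scene 96666 [-0.20989827 -0.00473041  0.00081466  0.04577448]
0.129 [186 115   9   7  34] [0.811 0.42  0.135] [811.8 421.7] [22.6 24.1] 11.0
0.129 [199 119  17   9  54] [0.81  0.355 0.136] [809.  361.5] [18.7 55.6] 7.7
0.129 [186 193  26  19 169] [0.518 0.184 0.134] [518.3 187.1] [38.7 61.5] 72.0
0.129 [ 236  195   98   66 1337] [ 0.542 -0.057  0.135] [545.7 -49.7] [253.1 100.3] 78.0
0.129 [458 205   9   6  33] [ 0.808 -0.43   0.135] [ 807.8 -431. ] [10.6 22.2] 8.1
0.129 [475 211  14   8  50] [ 0.808 -0.484  0.136] [ 809.1 -483. ] [10.2 32.5] 4.5
0.03 [191 140  29  13 102] [0.81  0.38  0.037] [812.8 384.3] [ 22.9 103.1] 0.8
0.03 [278 193  14   8  53] [0.725 0.051 0.038] [725.   52.2] [21.1 38.8] 21.1
0.03 [305 192  11   7  42] [ 0.765 -0.011  0.038] [764.   -9.7] [18.2 30.1] 16.8
0.03 [341 192  13   6  49] [ 0.815 -0.105  0.038] [ 813.7 -105.3] [15.6 34.7] 22.6
0.03 [340 200  15   6  48] [ 0.784 -0.119  0.037] [ 785.1 -119.5] [19.6 40.9] 30.3
0.03 [314 206  10   8  46] [ 0.722 -0.061  0.038] [721.5 -60.3] [19.2 25.4] 29.8
0.03 [205 220  12   9  41] [0.536 0.176 0.037] [536.7 181.9] [
[... 1112 characters left out ...]
39  0.037] [812.4 387. ] [97.  14.9] 89.3
0.03 [278 201   9   8  30] [ 0.722 -0.054  0.039] [723.  -55.5] [16.8 26.6] 15.1
0.03 [348 235  57  39 201] [ 0.571 -0.291  0.036] [ 539.8 -308.4] [163.9 104. ] 88.2
0.03 [352 246  59  45 218] [ 0.464 -0.327  0.037] [ 496.  -306.8] [165.  119.4] 88.6
0.03 [258 248  44   9 150] [ 0.579 -0.027  0.039] [580.8 -29.8] [122.9  20.4] 78.5
0.03 [243 274  20   9  57] [0.515 0.063 0.037] [511.5  56.9] [54.1 20.5] 78.0
0.03 [290 278  25   4  38] [ 0.49  -0.084  0.038] [490.3 -83.1] [68.5  4.3] 79.5
0.03 [312 300  17  21  79] [ 0.401 -0.117  0.033] [ 401.9 -111.5] [44.  57.8] 50.0
0.03 [321 309   9  11  29] [ 0.387 -0.133  0.033] [ 383.7 -132.2] [20.1 30.7] 56.3
```

View pics/a.png

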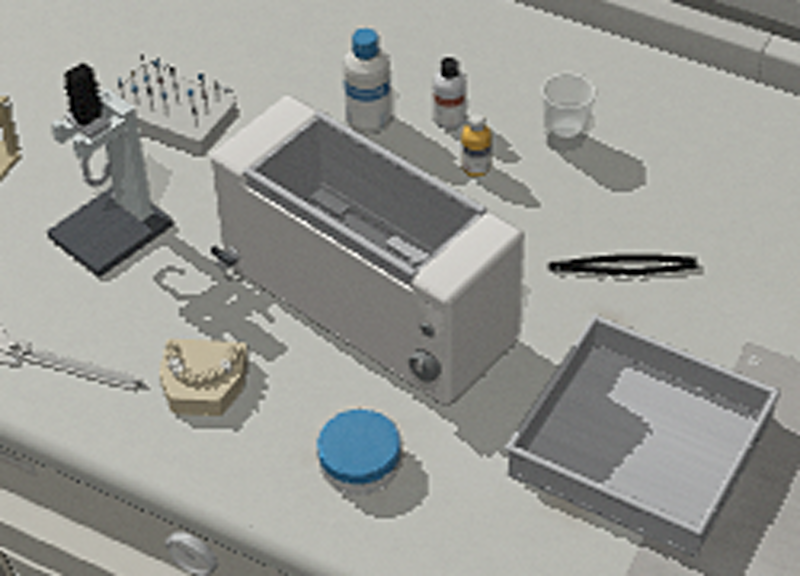

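View pics/b.png

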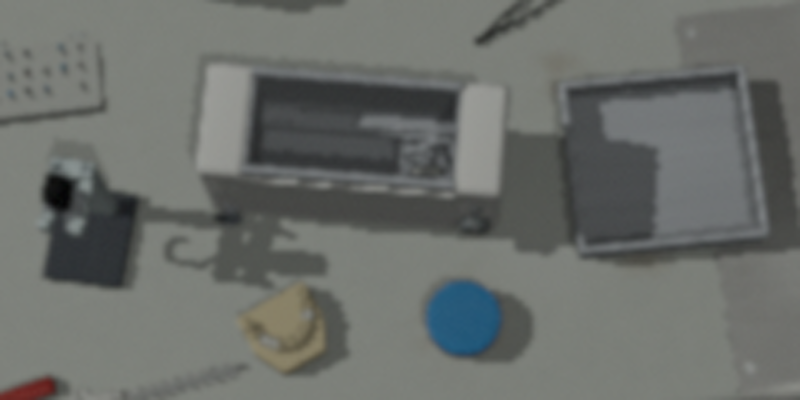

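The crops show the basket at the right (world −y) end of the well. The rod hangs in the stand, its black handle at about (82,95) in crop a. Next I'll measure the stand, rod, bail and bystanders.

```bash
python3 - <<'E'
from h import *
for n,box in(("scene",(182,182,232,255)),("top",(185,255,225,305))):
    p,d=load(n);C=cloud(n,p,d);x0,y0,x1,y1=box
    g=p.astype(int).sum(-1);M=np.zeros(d.shape,bool);M[y0:y1,x0:x1]=1
    for nm,k,z in(("handle",M&(g<110)&(C[...,2]>.13),.188),("base",M&(g<230)&(C[...,2]<.025)&(C[...,2]>.003),.01)):
        v,u=np.nonzero(k);w=C[k]
        if len(u)==0: print(nm,'none');continue
        W=np.array([ray(n,a,b,z)[:2] for a,b in zip(u,v)])*1000
        r=cv2.minAreaRect(W.astype(np.float32));r2=cv2.minAreaRect((w[:,:2]*1000).astype(np.float32))
        print(n,nm,len(u),u.min(),u.max(),v.min(),v.max(),"ray",np.round(r[0],1),np.round(r[1],1),round(r[2],1),"cloud",np.round(w.mean(0),3),[np.round(t,1) for t in r2])
    # fork level details
    for z0,z1 in((.1275,.1325),(.134,.142),(.18,.195),(.145,.18)):
        k=M&(C[...,2]>z0)&(C[...,2]<z1)
        N,L,S,ce=cv2.connectedComponentsWithStats(k.astype(np.uint8))
        for i in range(1,N):
            if S[i,4]>3: print(n,z0,S[i],np.round(C[L==i].mean(0),3),np.round(C[L==i].min(0),3),np.round(C[L==i].max(0),3))
E
```

```text
scene handle 144 191 201 185 203 ray [493.6 172.2] [66.7 22.5] 46.7 cloud [0.511 0.187 0.167] [array([513. , 190.1]), array([20.1, 23.1]), np.float64(75.5)]
scene base 138 185 223 185 250 ray [587.7 198.8] [252.8  95.8] 9.5 cloud [0.512 0.178 0.009] [array([582.9, 197.5]), array([242.2,  93.6]), np.float64(7.9)]
scene 0.1275 [202 194   4   2   4] [0.549 0.194 0.132] [0.546 0.191 0.132] [0.552 0.198 0.132]
scene 0.1275 [202 198   2   2   4] [0.536 0.189 0.13 ] [0.534 0.187 0.128] [0.538 0.192 0.132]
scene 0.1275 [193 199  20  14  45] [0.514 0.174 0.13 ] [0.486 0.164 0.128] [0.547 0.186 0.132]
scene 0.1275 [187 202   7   6  14] [0.502 0.204 0.13 ] [0.493 0.2   0.128] [0.511 0.207 0.132]
scene 0.134 [201 193  11   7  35] [0.541 0.18  0.136] [0.533 0.166 0.134] [0.55  0.198 0.14 ]
scene 0.134 [191 200  14   7  36] [0.511 0.183 0.137] [0.501 0.172 0.134] [0.523 0.205 0.141]
scene 0.134 [186 202   4   3   9] [0.499 0.209 0.136] [0.494 0.204 0.134] [0.504 0.214 0.139]
scene 0.134 [193 207   4   4  12] [0.49  0.181 0.137] [0.486 0.178 0.134] [0.496 0.185 0.141]
scene 0.18 [190 185  10   8  4
[... 871 characters left out ...]
.488 0.185 0.13 ] [0.487 0.181 0.13 ] [0.488 0.189 0.131]
top 0.134 [194 262  14   7  42] [0.542 0.184 0.137] [0.532 0.167 0.134] [0.553 0.203 0.142]
top 0.134 [204 269   2   4   4] [0.525 0.175 0.137] [0.521 0.174 0.135] [0.53  0.177 0.138]
top 0.134 [198 272   8   8  19] [0.51  0.183 0.137] [0.503 0.175 0.134] [0.522 0.195 0.141]
top 0.134 [191 281   4   3   7] [0.497 0.21  0.138] [0.495 0.205 0.135] [0.5   0.214 0.141]
top 0.134 [201 281   4   4   9] [0.493 0.182 0.136] [0.489 0.179 0.135] [0.498 0.188 0.139]
top 0.18 [192 267   7   9  49] [0.514 0.192 0.188] [0.504 0.184 0.18 ] [0.524 0.202 0.194]
top 0.145 [192 268  10  11  43] [0.511 0.189 0.163] [0.503 0.182 0.146] [0.524 0.204 0.179]
```

>>> drive_tool(
  deltas=[
    [[0, -0.03, -0.017, 0, 0, 0, 0], [0, -0.085, -0.048, 0, 0, 0, 0], [0, -0.138, -0.078, 0, 0, 0, 0], [0, -0.191, -0.108, 0, 0, 0, 0], [0, -0.244, -0.137, 0, 0, 0, 0], [0, -0.297, -0.167, 0, 0, 0, 0], [0, -0.35, -0.197, 0, 0, 0, 0], [0, -0.4, -0.225, 0, 0, 0, 0], [0, -0.43, -0.242, 0, 0, 0, 0], [0, -0.442, -0.249, 0, 0, 0, 0], [0, -0.442, -0.249, 0, 0, 0, 0]],
  ],
  newtons=60,
)

```text
clock: 1.48
tcp_pos: [0.5153, 0.1894, 0.2308]
orientation: [-0.001, 0.142, 0.99, -0.0]
wrist_force: [-0.0, -0.3, -0.3]
finger_gap: 0.0851
grip_force: 0.0
```

>>> drive_tool(
  deltas=[
    [[0, 0, 0, 0.03, 0, 0, 0], [0, 0, 0, 0.06, 0, 0, 0], [0, 0, 0, 0.078, 0, 0, 0], [0, 0, 0, 0.083, 0, 0, 0], [255, 0, 0, 0.083, 0, 0, 0], [255, 0, 0, 0.083, 0, 0, 0], [255, 0, 0, 0.083, 0, 0, 0], [255, 0, 0, 0.083, 0, 0, 0], [255, 0, 0, 0.083, 0, 0, 0], [255, 0, 0, 0.083, 0, 0, 0], [255, 0, 0, 0.083, 0, 0, 0], [255, 0, 0, 0.083, 0, 0, 0]],
  ],
  newtons=60,
)

```text
clock: 2.98
tcp_pos: [0.5159, 0.1898, 0.1489]
orientation: [0.001, 0.141, 0.99, 0.0]
wrist_force: [-0.3, 1.2, 5.3]
finger_gap: 0.0154
grip_force: 59.2
```

>>> drive_tool(
  deltas=[
    [[255, 0, 0, -0.005, 0, 0, 0], [255, 0, 0, -0.025, 0, 0, 0], [255, 0, 0, -0.05, 0, 0, 0], [255, 0, 0, -0.075, 0, 0, 0], [255, 0, 0, -0.095, 0, 0, 0], [255, 0, 0, -0.105, 0, 0, 0], [255, 0, 0, -0.105, 0, 0, 0]],
  ],
)

```text
clock: 3.85
tcp_pos: [0.5156, 0.1897, 0.2534]
orientation: [0.0, 0.141, 0.99, 0.0]
wrist_force: [-0.3, -0.2, -1.5]
finger_gap: 0.0153
grip_force: 58.4
```

```bash
python3 - <<'E'
from h import *
s=get_state();print(s["tcp_pos"],s["wrist_force"],s["finger_gap"])
p,d=read_camera("scene");np.savez("scene1.npz",p=p,d=d)
q,e=read_camera("top");np.savez("top1.npz",p=q,d=e)
u,v=proj("scene",s["tcp_pos"]).astype(int);print(u,v)
a=cv2.resize(p[120:280,160:360],(750,600),interpolation=cv2.INTER_CUBIC)
cv2.imwrite("pics/c.png",a[...,::-1])
# rectified top crop of bath well at z=.096+... (bail) : pixel zoom
b=cv2.resize(q[220:300,230:345],(800,556),interpolation=cv2.INTER_CUBIC);b=cv2.convertScaleAbs(b,alpha=1.6);cv2.imwrite("pics/d.png",b[...,::-1])
# bath edge fit: rim corners from both
for n,P,D in(("scene",p,d),("top",q,e)):
    C=cloud(n,P,D)
    c,sn=np.cos(np.radians(-12.1)),np.sin(np.radians(-12.1))
    X=C[...,0]-.546;Y=C[...,1]+.048
    bx=c*X+sn*Y;by=-sn*X+c*Y
    k=(abs(bx)<.03)&(abs(by)<.08)&(C[...,2]>.078)&(C[...,2]<.105)&(D>0)
    vv,uu=np.nonzero(k)
    for i in zip(uu,vv): print(n,i,np.round([bx[i[1],i[0]],by[i[1],i[0]],C[i[1],i[0],2]],4))
    for z0,z1 in((.052,.06),(.044,.052),(.03,.043)):
        k=(abs(bx)<.04)&(abs(by)<.084)&(C[...,2]>z0)&(C[...,2]<z1)&(D>0)
        print(n,z0,k.sum(),np.round(np.percentile(by[k],[0,10,50,90,100]),4) if k.any() else'')
E
```

```text
[0.51562531 0.1897484  0.25344776] [-0.28634401 -0.15324165 -1.53774255] 0.015296993203420409
190 166
scene (np.int64(268), np.int64(215)) [0.0281 0.0798 0.0958]
scene (np.int64(302), np.int64(245)) [ 0.0005 -0.0602  0.0992]
scene (np.int64(298), np.int64(246)) [ 0.0048 -0.0431  0.0798]
scene (np.int64(299), np.int64(246)) [-0.0009 -0.0514  0.0906]
scene (np.int64(300), np.int64(246)) [-0.003  -0.0566  0.096 ]
scene (np.int64(301), np.int64(246)) [-0.0035 -0.0603  0.0991]
scene (np.int64(302), np.int64(246)) [-0.0011 -0.0615  0.0978]
scene (np.int64(297), np.int64(247)) [-0.0013 -0.0449  0.0825]
scene (np.int64(298), np.int64(247)) [ 0.0015 -0.0459  0.0808]
scene (np.int64(299), np.int64(247)) [ 0.0004 -0.0502  0.0848]
scene (np.int64(301), np.int64(247)) [-0.0006 -0.0577  0.0909]
scene 0.052 134 [-0.0385 -0.0277  0.0222  0.0774  0.084 ]
scene 0.044 54 [-0.0334 -0.0155  0.0308  0.0681  0.0835]
scene 0.03 67 [-0.0281 -0.0069  0.0294  0.0704  0.0836]
top (np.int64(305), np.int64(258)) [ 0.0029 -0.0507  0.09  ]
top (np.int64(306), np.int64(258)) [ 0.0032 -0.0535  0.0897]
top (np.int64(3
[... 610 characters left out ...]
09), np.int64(259)) [ 0.0001 -0.0622  0.0928]
top (np.int64(310), np.int64(259)) [ 0.0001 -0.0649  0.0935]
top (np.int64(311), np.int64(259)) [ 0.0022 -0.0676  0.087 ]
top (np.int64(302), np.int64(260)) [-0.0014 -0.0426  0.0821]
top (np.int64(303), np.int64(260)) [-0.0004 -0.0453  0.0792]
top (np.int64(310), np.int64(260)) [-0.0003 -0.065   0.0845]
top (np.int64(311), np.int64(260)) [-0.0025 -0.0679  0.0933]
top (np.int64(312), np.int64(260)) [ 0.0018 -0.0704  0.0788]
top (np.int64(314), np.int64(261)) [-0.0006 -0.0762  0.0784]
top 0.052 154 [-0.0801 -0.0684 -0.021   0.0702  0.0836]
top 0.044 149 [-0.08   -0.0764 -0.0363  0.0586  0.0815]
top 0.03 147 [-0.0804 -0.0582  0.0177  0.0546  0.0819]
```

View pics/c.png

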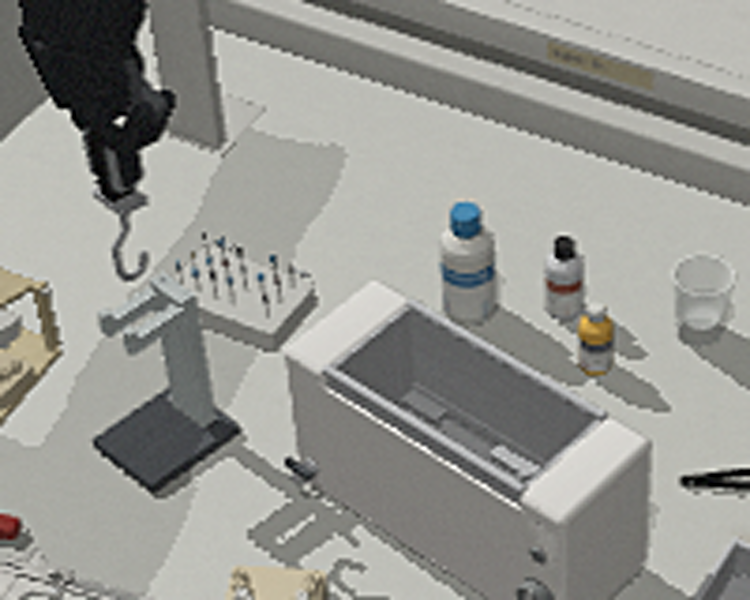

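View pics/d.png

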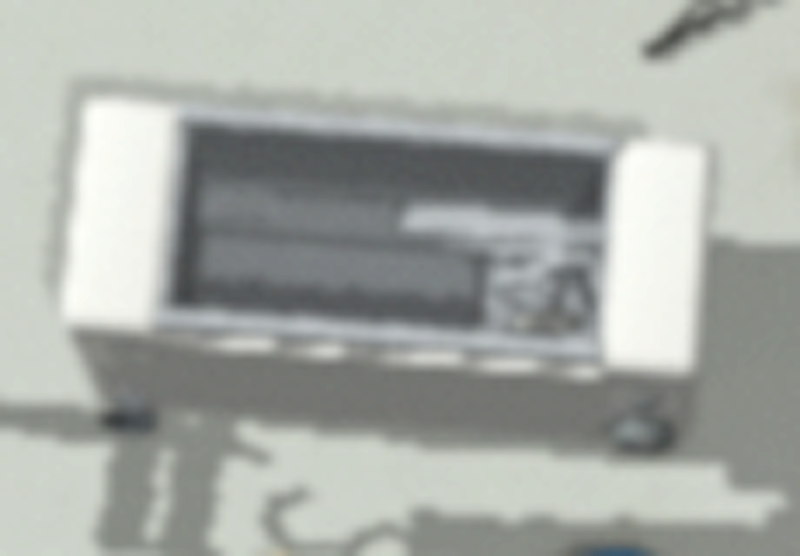

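The rod is held, with the hook at about (130,245) in crop c, tip towards +x. The basket sits at the right end of the well, and its bail peaks at about (0, −57) mm in the bath frame. I'll measure the hook next.

```bash
python3 - <<'E'
from h import *
for n in("scene","top"):
    p,d=load(n,1);C=cloud(n,p,d)
    c,s=np.cos(np.radians(-16.2)),np.sin(np.radians(-16.2))
    X=C[...,0]-.5156;Y=C[...,1]-.1897
    rx=c*X+s*Y;ry=-s*X+c*Y
    k=(abs(rx)<.03)&(abs(ry)<.03)&(C[...,2]>.155)&(C[...,2]<.24)&(d>0)
    z=C[...,2]
    for z0 in np.arange(.155,.24,.005):
        m=k&(z>=z0)&(z<z0+.005)
        if m.any(): print(n,round(z0,3),m.sum(),np.round([rx[m].min(),rx[m].max(),ry[m].min(),ry[m].max(),ry[m].mean()],4))
E
```

```text
scene 0.165 7 [-0.0106  0.005  -0.0038  0.001  -0.0018]
scene 0.17 13 [-0.0088  0.0109 -0.0044 -0.0002 -0.0024]
scene 0.175 8 [-0.0141  0.0097 -0.0042  0.0009 -0.002 ]
scene 0.18 8 [-0.0147  0.0111 -0.0029  0.0009 -0.0014]
scene 0.185 3 [-0.0127 -0.0101 -0.0027  0.0024  0.0005]
scene 0.19 2 [-0.0126 -0.0095 -0.0027  0.0015 -0.0006]
scene 0.195 4 [-0.0145 -0.0109 -0.0061 -0.0014 -0.0034]
scene 0.2 5 [-0.0136 -0.0077 -0.0045 -0.0017 -0.0028]
scene 0.205 9 [-0.0103  0.0011 -0.0037  0.0013 -0.0015]
scene 0.21 5 [-0.0046  0.0023 -0.0038  0.0017 -0.0014]
scene 0.215 4 [-0.0044  0.0017 -0.0026 -0.0012 -0.0022]
scene 0.23 5 [-0.0088 -0.0019 -0.0153  0.0127 -0.0074]
scene 0.235 31 [-0.0121  0.0112 -0.0176  0.0149 -0.0071]
top 0.235 2 [-0.0058 -0.0007 -0.0153 -0.0142 -0.0148]
```

>>> drive_tool(
  deltas=[
    [[255, -0.006, -0.02, 0, 0, 0, 0], [255, -0.017, -0.06, 0, 0, 0, -1], [255, -0.029, -0.1, 0, 0, 0, -2], [255, -0.041, -0.14, 0, 0, 0, -3], [255, -0.052, -0.18, 0, 0, 0, -4.1], [255, -0.064, -0.22, 0, 0, 0, -4.1], [255, -0.073, -0.25, 0, 0, 0, -4.1], [255, -0.079, -0.271, 0, 0, 0, -4.1], [255, -0.081, -0.2775, 0, 0, 0, -4.1], [255, -0.081, -0.2775, 0, 0, 0, -4.1], [255, -0.081, -0.2775, 0, 0, 0, -4.1]],
  ],
)

```text
clock: 5.32
tcp_pos: [0.5157, -0.0984, 0.2531]
orientation: [-0.0, 0.105, 0.994, 0.0]
wrist_force: [0.7, 0.6, -1.5]
finger_gap: 0.0156
grip_force: 58.6
```

```bash
cat > hook.py <<'E'
from h import *
import sys
# hook outline in bath frame relative to origin
def meas(i):
  s=get_state();t=s["tcp_pos"];print(t,s["orientation"],s["wrist_force"])
  c,sn=np.cos(np.radians(-12.05)),np.sin(np.radians(-12.05))
  B=lambda P:np.stack([c*(P[...,0]-.546)+sn*(P[...,1]+.048),-sn*(P[...,0]-.546)+c*(P[...,1]+.048),P[...,2]],-1)
  print("tcp bath",B(t).round(4))
  for n in("scene","top"):
    p,d=read_camera(n);np.savez(f"{n}{i}.npz",p=p,d=d);C=B(cloud(n,p,d));tb=B(t)
    k=(abs(C[...,0]-tb[0])<.03)&(abs(C[...,1]-tb[1])<.03)&(C[...,2]<t[2]-.02)&(C[...,2]>t[2]-.095)&(d>0)&(C[...,2]>.076)
    z=C[...,2]
    for a in np.arange(.02,.1,.01):
        m=k&(z<=t[2]-a)&(z>t[2]-a-.01)
        if m.any(): print(n,"dz",round(-a,2),m.sum(),(1000*np.array([C[m][:,0].min(),C[m][:,0].max(),C[m][:,1].mean()])).round(1))
meas(sys.argv[1])
E
python3 hook.py 2
```

```text
[ 0.51566493 -0.09843905  0.25306391] [-2.22110172e-04  1.04926634e-01  9.94479909e-01  2.49669495e-04] [ 0.70826927  0.56958214 -1.52606361]
tcp bath [-0.0191 -0.0557  0.2531]
scene dz -0.02 1 [-17.4 -17.4 -70.9]
scene dz -0.03 6 [-25.  -21.  -58.3]
scene dz -0.04 10 [-30.5 -19.3 -57.6]
scene dz -0.05 13 [-35.2 -18.5 -56.5]
scene dz -0.06 9 [-35.4 -29.1 -57.4]
scene dz -0.07 17 [-34.4  -9.4 -57.9]
scene dz -0.08 16 [-31.6 -13.9 -58. ]
```

>>> drive_tool(
  deltas=[
    [[255, -0.001, 0, 0.005, 0, 0, 0], [255, -0.001, 0, 0.02, 0, 0, 0], [255, -0.001, 0, 0.035, 0, 0, 0], [255, -0.001, 0, 0.05, 0, 0, 0], [255, -0.001, 0, 0.063, 0, 0, 0], [255, -0.001, 0, 0.074, 0, 0, 0], [255, -0.001, 0, 0.083, 0, 0, 0], [255, -0.001, 0, 0.09, 0, 0, 0], [255, -0.001, 0, 0.095, 0, 0, 0], [255, -0.001, 0, 0.097, 0, 0, 0], [255, -0.001, 0, 0.097, 0, 0, 0]],
  ],
)

```text
clock: 6.8
tcp_pos: [0.5169, -0.0996, 0.1564]
orientation: [0.0, 0.105, 0.994, 0.0]
wrist_force: [0.3, 0.8, -1.0]
finger_gap: 0.0151
grip_force: 58.6
```

```bash
python3 hook.py 3; python3 - <<'E'
from h import *
p,d=load("scene",3);a=cv2.resize(p[190:285,225:345],(758,600),interpolation=cv2.INTER_CUBIC);cv2.imwrite("pics/e.png",cv2.convertScaleAbs(a[...,::-1],alpha=1.3))
E
```

```text
[ 0.51685395 -0.09956225  0.15637573] [1.22945505e-04 1.05427380e-01 9.94426997e-01 1.68989064e-05] [ 0.2889511   0.79120338 -1.01058391]
tcp bath [-0.0177 -0.0565  0.1564]
scene dz -0.02 71 [-45.8  10.  -66.9]
scene dz -0.03 70 [-47.5 -19.7 -57.4]
scene dz -0.04 30 [-47.6 -18.3 -60.4]
scene dz -0.05 30 [-47.7   0.5 -56.7]
scene dz -0.06 40 [-47.5   0.7 -58. ]
scene dz -0.07 33 [-47.7   1.9 -55.2]
top dz -0.02 3 [-37.7 -22.9 -85.4]
```

View pics/e.png

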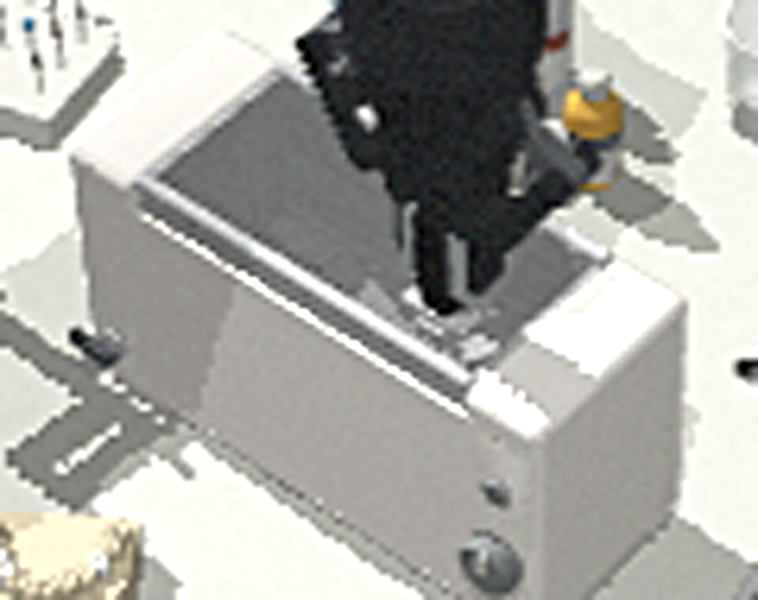

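The picture shows the hook inside the well beside the bail, with no contact force. Next I'll move it sideways under the bail peak.

>>> drive_tool(
  deltas=[
    [[255, -0.002, 0, 0, 0, 0, 0], [255, -0.006, 0, 0, 0, 0, 0], [255, -0.01, 0, 0, 0, 0, 0], [255, -0.014, 0, 0, 0, 0, 0], [255, -0.018, 0, 0, 0, 0, 0], [255, -0.0195, 0, 0, 0, 0, 0], [255, -0.0195, 0, 0, 0, 0, 0]],
  ],
)

```text
clock: 7.78
tcp_pos: [0.5359, -0.1036, 0.1562]
orientation: [-0.0, 0.105, 0.994, 0.0]
wrist_force: [0.0, 0.4, -1.5]
finger_gap: 0.0156
grip_force: 58.6
```

>>> drive_tool(
  deltas=[
    [[255, 0, 0, -0.003, 0, 0, 0], [255, 0, 0, -0.007, 0, 0, 0], [255, 0, 0, -0.011, 0, 0, 0], [255, 0, 0, -0.015, 0, 0, 0], [255, 0, 0, -0.018, 0, 0, 0], [255, 0, 0, -0.02, 0, 0, 0], [255, 0, 0, -0.02, 0, 0, 0]],
  ],
)

```text
clock: 8.65
tcp_pos: [0.5358, -0.1036, 0.1762]
orientation: [-0.0, 0.105, 0.994, 0.0]
wrist_force: [0.5, -0.2, -1.7]
finger_gap: 0.0152
grip_force: 58.5
```

>>> drive_tool(
  deltas=[
    [[255, 0, 0, -0.001, 0, 0, 0], [255, 0, 0, -0.002, 0, 0, 0], [255, 0, 0, -0.003, 0, 0, 0], [255, 0, 0, -0.003, 0, 0, 0]],
  ],
)

```text
clock: 9.15
tcp_pos: [0.5356, -0.1038, 0.1789]
orientation: [-0.0, 0.105, 0.994, -0.0]
wrist_force: [1.1, -1.7, -6.8]
finger_gap: 0.0151
grip_force: 58.4
```

>>> drive_tool(
  deltas=[
    [[255, 0, 0, -0.001, 0, 0, 0], [255, 0, 0, -0.002, 0, 0, 0], [255, 0, 0, -0.003, 0, 0, 0], [255, 0, 0, -0.003, 0, 0, 0]],
  ],
)

```text
clock: 9.65
tcp_pos: [0.5356, -0.1037, 0.1822]
orientation: [-0.0, 0.105, 0.994, -0.0]
wrist_force: [0.4, -1.6, -7.3]
finger_gap: 0.0155
grip_force: 58.5
```

>>> drive_tool(
  deltas=[
    [[255, 0, 0.001, 0, 0, 0, 0], [255, 0, 0.004, 0, 0, 0, 0], [255, 0, 0.008, 0, 0, 0, 0], [255, 0, 0.012, 0, 0, 0, 0], [255, 0, 0.016, 0, 0, 0, 0], [255, 0, 0.02, 0, 0, 0, 0], [255, 0, 0.024, 0, 0, 0, 0], [255, 0, 0.028, 0, 0, 0, 0], [255, 0, 0.032, 0, 0, 0, 0], [255, 0, 0.035, 0, 0, 0, 0], [255, 0, 0.037, 0, 0, 0, 0], [255, 0, 0.038, 0, 0, 0, 0]],
  ],
)

```text
clock: 11.15
tcp_pos: [0.5438, -0.0664, 0.1823]
orientation: [-0.0, 0.105, 0.994, -0.0]
wrist_force: [-1.1, -3.2, -8.9]
finger_gap: 0.0148
grip_force: 58.7
```

>>> drive_tool(
  deltas=[
    [[255, 0, 0.002, 0, 0, 0, 0], [255, 0, 0.004, 0, 0, 0, 0], [255, 0, 0.005, 0, 0, 0, 0]],
  ],
)

```text
clock: 11.52
tcp_pos: [0.5449, -0.0615, 0.1823]
orientation: [0.0, 0.105, 0.994, -0.0]
wrist_force: [-1.2, -4.9, -8.9]
finger_gap: 0.0149
grip_force: 58.7
```

>>> drive_tool(
  deltas=[
    [[255, 0, 0.002, 0, 0, 0, 0], [255, 0, 0.004, 0, 0, 0, 0], [255, 0, 0.004, 0, 0, 0, 0]],
  ],
)

```text
clock: 11.9
tcp_pos: [0.5457, -0.0574, 0.1823]
orientation: [0.0, 0.105, 0.994, 0.0]
wrist_force: [-0.3, -3.3, -7.9]
finger_gap: 0.0155
grip_force: 58.8
```

>>> drive_tool(
  deltas=[
    [[255, 0, 0.002, 0, 0, 0, 0], [255, 0, 0.004, 0, 0, 0, 0], [255, 0, 0.004, 0, 0, 0, 0]],
  ],
)

```text
clock: 12.28
tcp_pos: [0.5466, -0.0534, 0.1823]
orientation: [0.0, 0.105, 0.994, 0.0]
wrist_force: [-0.7, -2.9, -7.4]
finger_gap: 0.0155
grip_force: 58.8
```

>>> drive_tool(
  deltas=[
    [[255, 0, 0.002, 0, 0, 0, 0], [255, 0, 0.003, 0, 0, 0, 0], [255, 0, 0.003, 0, 0, 0, 0]],
  ],
)

```text
clock: 12.65
tcp_pos: [0.5471, -0.0509, 0.1822]
orientation: [-0.0, 0.105, 0.994, -0.0]
wrist_force: [-1.6, -4.3, -8.1]
finger_gap: 0.0152
grip_force: 58.6
```

>>> drive_tool(
  deltas=[
    [[255, 0, 0.002, 0, 0, 0, 0], [255, 0, 0.003, 0, 0, 0, 0], [255, 0, 0.003, 0, 0, 0, 0]],
  ],
)

```text
clock: 13.02
tcp_pos: [0.5478, -0.0477, 0.1823]
orientation: [0.0, 0.105, 0.994, 0.0]
wrist_force: [-1.0, -3.1, -9.2]
finger_gap: 0.0153
grip_force: 58.9
```

>>> drive_tool(
  deltas=[
    [[255, 0, 0.002, 0, 0, 0, 0], [255, 0, 0.004, 0, 0, 0, 0], [255, 0, 0.004, 0, 0, 0, 0]],
  ],
)

```text
clock: 13.4
tcp_pos: [0.5487, -0.0436, 0.1823]
orientation: [0.0, 0.105, 0.994, 0.0]
wrist_force: [-1.2, -2.7, -7.8]
finger_gap: 0.0156
grip_force: 58.9
```

>>> drive_tool(
  deltas=[
    [[255, 0, 0.002, 0, 0, 0, 0], [255, 0, 0.003, 0, 0, 0, 0], [255, 0, 0.003, 0, 0, 0, 0]],
  ],
)

```text
clock: 13.78
tcp_pos: [0.5492, -0.0411, 0.1822]
orientation: [-0.0, 0.105, 0.994, -0.0]
wrist_force: [-0.9, -3.5, -8.3]
finger_gap: 0.0153
grip_force: 58.6
```

>>> drive_tool(
  deltas=[
    [[255, 0, 0.002, 0, 0, 0, 0], [255, 0, 0.004, 0, 0, 0, 0], [255, 0, 0.004, 0, 0, 0, 0]],
  ],
)

```text
clock: 14.15
tcp_pos: [0.5501, -0.0369, 0.1823]
orientation: [0.0, 0.105, 0.994, 0.0]
wrist_force: [-0.5, -3.0, -8.2]
finger_gap: 0.0155
grip_force: 58.7
```

>>> drive_tool(
  deltas=[
    [[255, 0, 0.002, 0, 0, 0, 0], [255, 0, 0.003, 0, 0, 0, 0], [255, 0, 0.003, 0, 0, 0, 0]],
  ],
)

```text
clock: 14.52
tcp_pos: [0.5508, -0.0339, 0.1823]
orientation: [0.0, 0.105, 0.994, 0.0]
wrist_force: [-0.3, -2.9, -8.3]
finger_gap: 0.0151
grip_force: 58.8
```

>>> drive_tool(
  deltas=[
    [[255, 0, 0.002, 0, 0, 0, 0], [255, 0, 0.004, 0, 0, 0, 0], [255, 0, 0.004, 0, 0, 0, 0]],
  ],
)

```text
clock: 14.9
tcp_pos: [0.5516, -0.03, 0.1823]
orientation: [0.0, 0.105, 0.994, 0.0]
wrist_force: [-0.5, -2.4, -7.9]
finger_gap: 0.0153
grip_force: 58.9
```

>>> drive_tool(
  deltas=[
    [[255, 0, 0.002, 0, 0, 0, 0], [255, 0, 0.003, 0, 0, 0, 0], [255, 0, 0.003, 0, 0, 0, 0]],
  ],
)

```text
clock: 15.28
tcp_pos: [0.5522, -0.0274, 0.1822]
orientation: [-0.0, 0.105, 0.994, -0.0]
wrist_force: [-0.1, -3.6, -8.8]
finger_gap: 0.0151
grip_force: 58.6
```

>>> drive_tool(
  deltas=[
    [[255, 0, 0.002, 0, 0, 0, 0], [255, 0, 0.004, 0, 0, 0, 0], [255, 0, 0.004, 0, 0, 0, 0]],
  ],
)

```text
clock: 15.65
tcp_pos: [0.554, -0.0226, 0.1834]
orientation: [0.001, 0.105, 0.994, 0.001]
wrist_force: [-0.1, -0.8, -1.9]
finger_gap: 0.0156
grip_force: 59.6
```

>>> drive_tool(
  deltas=[
    [[255, 0, 0.002, 0, 0, 0, 0], [255, 0, 0.003, 0, 0, 0, 0], [255, 0, 0.003, 0, 0, 0, 0]],
  ],
)

```text
clock: 16.02
tcp_pos: [0.5538, -0.0203, 0.1824]
orientation: [0.0, 0.105, 0.994, 0.0]
wrist_force: [-0.1, -0.2, -1.6]
finger_gap: 0.0153
grip_force: 59.6
```

```bash
python3 hook.py 4; python3 - <<'E'
from h import *
a=read_camera("scene")[0]
for _ in range(3):
    print(get_state()["wrist_force"]);read_camera("top")
a=cv2.resize(a[185:285,225:345],(720,600),interpolation=cv2.INTER_CUBIC);cv2.imwrite("pics/f.png",cv2.convertScaleAbs(a[...,::-1],alpha=1.5))
E
```

```text
[ 0.55375329 -0.0203348   0.18241248] [1.62299071e-04 1.05318584e-01 9.94438508e-01 1.51712111e-04] [-0.06700462 -0.19849952 -1.64719645]
tcp bath [0.0018 0.0287 0.1824]
scene dz -0.02 4 [-8.1 -2.8 30.7]
scene dz -0.03 8 [-3.1  1.4 26.5]
scene dz -0.04 8 [-4.8  3.7 27.7]
scene dz -0.05 14 [-15.   -1.3  27.4]
scene dz -0.06 5 [-12.7  -8.2  27.3]
scene dz -0.07 21 [-13.6  11.1  26.8]
scene dz -0.08 17 [-10.7   9.7  23.8]
scene dz -0.09 8 [-4.1  3.4 17.4]
[-0.51312092 -0.28957206 -2.46056853]
[ 0.04793462  0.45676984 -2.62061047]
[-0.16595062 -0.11639732 -1.92015569]
```

View pics/f.png

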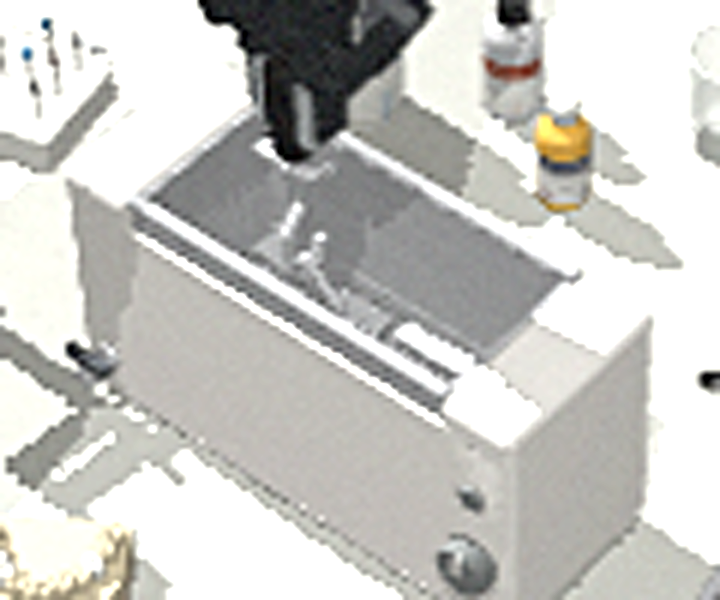

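The hook at (310,245) in the crop still holds the bail, and the pull has dropped to the hanging weight. I'll lift carefully.

>>> drive_tool(
  deltas=[
    [[255, 0, 0, -0.001, 0, 0, 0], [255, 0, 0, -0.003, 0, 0, 0], [255, 0, 0, -0.005, 0, 0, 0], [255, 0, 0, -0.006, 0, 0, 0], [255, 0, 0, -0.006, 0, 0, 0]],
  ],
)

```text
clock: 16.95
tcp_pos: [0.5538, -0.0205, 0.1885]
orientation: [0.0, 0.105, 0.994, 0.0]
wrist_force: [-0.3, 0.4, -1.8]
finger_gap: 0.0154
grip_force: 59.6
```

>>> drive_tool(
  deltas=[
    [[255, 0, 0, -0.003, 0, 0, 0], [255, 0, 0, -0.007, 0, 0, 0], [255, 0, 0, -0.011, 0, 0, 0], [255, 0, 0, -0.015, 0, 0, 0], [255, 0, 0, -0.018, 0, 0, 0], [255, 0, 0, -0.02, 0, 0, 0]],
  ],
)

```text
clock: 17.7
tcp_pos: [0.5537, -0.0205, 0.2086]
orientation: [0.0, 0.105, 0.994, 0.0]
wrist_force: [0.2, 0.5, -2.4]
finger_gap: 0.0155
grip_force: 59.6
```

>>> drive_tool(
  deltas=[
    [[255, 0, 0, -0.004, 0, 0, 0], [255, 0, 0, -0.012, 0, 0, 0], [255, 0, 0, -0.022, 0, 0, 0], [255, 0, 0, -0.034, 0, 0, 0], [255, 0, 0, -0.046, 0, 0, 0], [255, 0, 0, -0.058, 0, 0, 0], [255, 0, 0, -0.07, 0, 0, 0], [255, 0, 0, -0.082, 0, 0, 0], [255, 0, 0, -0.092, 0, 0, 0], [255, 0, 0, -0.1, 0, 0, 0], [255, 0, 0, -0.103, 0, 0, 0], [255, 0, 0, -0.104, 0, 0, 0]],
  ],
)

```text
clock: 19.2
tcp_pos: [0.5536, -0.0205, 0.3122]
orientation: [-0.0, 0.105, 0.994, 0.0]
wrist_force: [-0.5, -0.2, -1.5]
finger_gap: 0.0152
grip_force: 59.6
```

```bash
python3 - <<'E'
from h import *
s=get_state();print(s["tcp_pos"],s["wrist_force"])
p,d=read_camera("scene");np.savez("scene5.npz",p=p,d=d)
q,e=read_camera("top");np.savez("top5.npz",p=q,d=e)
u,v=map(int,proj("scene",s["tcp_pos"]-[0,0,.12]));print(u,v)
v0,u0=max(v-70,0),max(u-80,0)
a=cv2.resize(p[v0:v0+120,u0:u0+160],(800,600),interpolation=cv2.INTER_CUBIC);cv2.imwrite("pics/g.png",a[...,::-1])
for n,P,D in(("scene",p,d),("top",q,e)):
    C=cloud(n,P,D);t=s["tcp_pos"]
    k=(abs(C[...,0]-t[0])<.06)&(abs(C[...,1]-t[1])<.06)&(C[...,2]>.142)&(C[...,2]<t[2]-.11)&(D>0)
    w=C[k];print(n,k.sum(),w.min(0),w.max(0),w.mean(0)) if k.any() else 0
E
```

```text
[ 0.55363384 -0.02052261  0.31223247] [-0.47846725 -0.19626014 -1.48253162]
274 202
scene 397 [ 0.50909837 -0.0544331   0.14286609] [0.58572397 0.00429557 0.19827662] [ 0.55080882 -0.02362443  0.17436738]
top 33 [ 0.49544238 -0.07962615  0.14209787] [ 0.5851165  -0.03765379  0.19181389] [ 0.54923426 -0.04564306  0.16762757]
```

View pics/g.png

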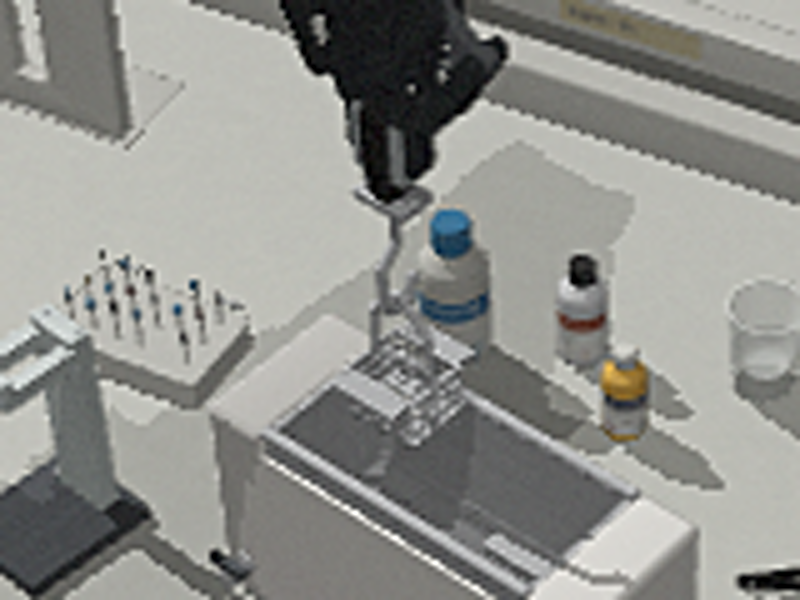

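The picture shows the basket hanging upright on the hook, clear above the well. I'll carry it gently to the tray.

>>> drive_tool(
  deltas=[
    [[255, 0, -0.002, -0.002, 0, 0, 0], [255, 0, -0.006, -0.005, 0, 0, 0], [255, -0.001, -0.012, -0.008, 0, 0, 0], [255, -0.001, -0.02, -0.01, 0, 0, 0], [255, -0.002, -0.03, -0.01, 0, 0, 0], [255, -0.003, -0.042, -0.01, 0, 0, 0], [255, -0.004, -0.055, -0.01, 0, 0, 0], [255, -0.005, -0.069, -0.01, 0, 0, 0], [255, -0.006, -0.083, -0.01, 0, 0, 0], [255, -0.007, -0.097, -0.01, 0, 0, 0], [255, -0.008, -0.111, -0.01, 0, 0, 0], [255, -0.009, -0.125, -0.01, 0, 0, 0]],
  ],
)

```text
clock: 20.8
tcp_pos: [0.5361, -0.1456, 0.3223]
orientation: [0.0, 0.105, 0.994, 0.0]
wrist_force: [0.3, 0.2, -2.2]
finger_gap: 0.0151
grip_force: 59.6
```

>>> drive_tool(
  deltas=[
    [[255, -0.001, -0.014, 0, 0, 0, 0], [255, -0.002, -0.028, 0, 0, 0, 0], [255, -0.003, -0.042, 0, 0, 0, 0], [255, -0.004, -0.056, 0, 0, 0, 0], [255, -0.005, -0.07, 0, 0, 0, 0], [255, -0.006, -0.084, 0, 0, 0, 0], [255, -0.007, -0.098, 0, 0, 0, 0], [255, -0.008, -0.112, 0, 0, 0, 0], [255, -0.009, -0.125, 0, 0, 0, 0], [255, -0.009, -0.137, 0, 0, 0, 0], [255, -0.01, -0.147, 0, 0, 0, 0], [255, -0.011, -0.155, 0, 0, 0, 0]],
  ],
)

```text
clock: 22.3
tcp_pos: [0.5144, -0.2991, 0.3223]
orientation: [0.0, 0.106, 0.994, 0.0]
wrist_force: [-0.3, -0.5, -2.0]
finger_gap: 0.0153
grip_force: 59.6
```

>>> drive_tool(
  deltas=[
    [[255, 0, -0.005, 0, 0, 0, 0], [255, 0, -0.009, 0, 0, 0, 0], [255, 0, -0.011, 0, 0, 0, 0], [255, 0, -0.012, 0, 0, 0, 0], [255, 0, -0.012, 0.01, 0, 0, 0], [255, 0, -0.012, 0.025, 0, 0, 0], [255, 0, -0.012, 0.04, 0, 0, 0], [255, 0, -0.012, 0.055, 0, 0, 0], [255, 0, -0.012, 0.068, 0, 0, 0], [255, 0, -0.012, 0.076, 0, 0, 0], [255, 0, -0.012, 0.08, 0, 0, 0], [255, 0, -0.012, 0.08, 0, 0, 0]],
  ],
)

```text
clock: 23.8
tcp_pos: [0.512, -0.3103, 0.2423]
orientation: [0.0, 0.105, 0.994, 0.0]
wrist_force: [-0.2, -0.2, -1.2]
finger_gap: 0.0153
grip_force: 59.6
```

```bash
cat > bk.py <<'E'
from h import *
import sys
s=get_state();t=s["tcp_pos"];print(s["clock"],t.round(4),s["wrist_force"].round(2))
for n in("scene","top"):
    P,D=read_camera(n);np.savez(f"{n}{sys.argv[1]}.npz",p=P,d=D);C=cloud(n,P,D);z=C[...,2]
    k=(abs(C[...,0]-t[0])<.05)&(abs(C[...,1]-t[1])<.05)&(z<t[2]-.02)&(z>.008)&(D>0)
    for a in np.arange(0.01,t[2],.015):
        m=k&(z>a)&(z<a+.015)
        if m.sum()>2: print(n,round(a,3),m.sum(),C[m].min(0).round(3)[:2],C[m].max(0).round(3)[:2])
    k=(abs(C[...,0]-.513)<.1)&(abs(C[...,1]+.31)<.1)&(z<.042)&(z>.034)&(D>0)
    print("tray rim",C[k].min(0).round(3),C[k].max(0).round(3))
    k=(abs(C[...,0]-.513)<.06)&(abs(C[...,1]+.31)<.065)&(z<.015)&(z>-.01)&(D>0);print("floor z",np.median(z[k]).round(4))
E
python3 bk.py 6
```

```text
23.8 [ 0.512  -0.3103  0.2423] [-0.2  -0.18 -1.18]
scene 0.01 11 [ 0.472 -0.359] [ 0.538 -0.265]
scene 0.07 15 [ 0.494 -0.335] [ 0.531 -0.293]
scene 0.085 138 [ 0.486 -0.336] [ 0.534 -0.287]
scene 0.1 165 [ 0.477 -0.336] [ 0.541 -0.285]
scene 0.115 100 [ 0.474 -0.336] [ 0.54  -0.288]
scene 0.13 14 [ 0.503 -0.33 ] [ 0.515 -0.294]
scene 0.145 33 [ 0.501 -0.328] [ 0.519 -0.293]
scene 0.16 27 [ 0.495 -0.315] [ 0.525 -0.308]
scene 0.175 16 [ 0.494 -0.312] [ 0.505 -0.306]
scene 0.19 17 [ 0.499 -0.313] [ 0.51  -0.307]
scene 0.205 6 [ 0.507 -0.313] [ 0.511 -0.31 ]
tray rim [ 0.433 -0.394  0.034] [ 0.592 -0.227  0.042]
floor z 0.0036
top 0.01 5 [ 0.465 -0.358] [ 0.482 -0.345]
tray rim [ 0.435 -0.389  0.034] [ 0.541 -0.322  0.042]
floor z 0.0037
```

>>> drive_tool(
  deltas=[
    [[255, 0, 0, 0.005, 0, 0, 0], [255, 0, 0, 0.015, 0, 0, 0], [255, 0, 0, 0.027, 0, 0, 0], [255, 0, 0, 0.039, 0, 0, 0], [255, 0, 0, 0.05, 0, 0, 0], [255, 0, 0, 0.059, 0, 0, 0], [255, 0, 0, 0.065, 0, 0, 0], [255, 0, 0, 0.069, 0, 0, 0], [255, 0, 0, 0.072, 0, 0, 0], [255, 0, 0, 0.074, 0, 0, 0], [255, 0, 0, 0.075, 0, 0, 0], [255, 0, 0, 0.075, 0, 0, 0]],
  ],
)

```text
clock: 25.4
tcp_pos: [0.512, -0.3102, 0.1673]
orientation: [0.0, 0.105, 0.994, 0.0]
wrist_force: [-0.4, 0.2, -2.9]
finger_gap: 0.0152
grip_force: 59.6
```

>>> drive_tool(
  deltas=[
    [[255, 0, 0, 0.001, 0, 0, 0], [255, 0, 0, 0.002, 0, 0, 0], [255, 0, 0, 0.003, 0, 0, 0], [255, 0, 0, 0.004, 0, 0, 0], [255, 0, 0, 0.005, 0, 0, 0], [255, 0, 0, 0.006, 0, 0, 0], [255, 0, 0, 0.007, 0, 0, 0], [255, 0, 0, 0.008, 0, 0, 0], [255, 0, 0, 0.009, 0, 0, 0], [255, 0, 0, 0.01, 0, 0, 0], [255, 0, 0, 0.011, 0, 0, 0], [255, 0, 0, 0.012, 0, 0, 0]],
  ],
)

```text
clock: 26.9
tcp_pos: [0.512, -0.3102, 0.1552]
orientation: [0.0, 0.105, 0.994, 0.0]
wrist_force: [0.3, -0.2, -1.7]
finger_gap: 0.0156
grip_force: 59.7
```

```bash
python3 bk.py 7
```

```text
26.9 [ 0.512  -0.3102  0.1552] [ 0.34 -0.24 -1.72]
scene 0.01 80 [ 0.487 -0.353] [ 0.548 -0.272]
scene 0.025 207 [ 0.475 -0.336] [ 0.543 -0.286]
scene 0.04 13 [ 0.504 -0.331] [ 0.517 -0.293]
scene 0.055 22 [ 0.502 -0.33 ] [ 0.515 -0.292]
scene 0.07 37 [ 0.497 -0.325] [ 0.523 -0.299]
scene 0.085 14 [ 0.496 -0.315] [ 0.516 -0.306]
scene 0.1 17 [ 0.498 -0.313] [ 0.51  -0.306]
scene 0.115 5 [ 0.507 -0.312] [ 0.511 -0.31 ]
tray rim [ 0.433 -0.394  0.034] [ 0.592 -0.226  0.042]
floor z 0.0038
tray rim [ 0.435 -0.389  0.034] [ 0.539 -0.32   0.042]
floor z 0.0032
```

>>> drive_tool(
  deltas=[
    [[255, 0, 0, 0.003, 0, 0, 0], [255, 0, 0, 0.007, 0, 0, 0], [255, 0, 0, 0.011, 0, 0, 0], [255, 0, 0, 0.013, 0, 0, 0], [255, 0, 0, 0.013, 0, 0, 0], [255, 0.003, 0, 0.013, 0, 0, 0], [255, 0.008, 0, 0.013, 0, 0, 0], [255, 0.014, 0, 0.013, 0, 0, 0], [255, 0.02, 0, 0.013, 0, 0, 0], [255, 0.025, 0, 0.013, 0, 0, 0], [255, 0.027, 0, 0.013, 0, 0, 0], [255, 0.027, 0, 0.013, 0, 0, 0]],
  ],
)

```text
clock: 28.5
tcp_pos: [0.4855, -0.3046, 0.1424]
orientation: [0.0, 0.106, 0.994, -0.0]
wrist_force: [-0.5, 0.2, -1.2]
finger_gap: 0.0155
grip_force: 59.7
```

```bash
python3 bk.py 8
```

```text
28.5 [ 0.4855 -0.3046  0.1424] [-0.53  0.21 -1.16]
scene 0.01 218 [ 0.436 -0.355] [ 0.535 -0.255]
scene 0.025 308 [ 0.436 -0.353] [ 0.535 -0.256]
scene 0.04 15 [ 0.437 -0.332] [ 0.514 -0.295]
scene 0.055 36 [ 0.469 -0.329] [ 0.513 -0.302]
scene 0.07 28 [ 0.468 -0.326] [ 0.513 -0.299]
scene 0.085 14 [ 0.469 -0.308] [ 0.482 -0.3  ]
scene 0.1 8 [ 0.475 -0.308] [ 0.486 -0.303]
tray rim [ 0.433 -0.394  0.034] [ 0.593 -0.226  0.042]
floor z 0.0039
top 0.01 4 [ 0.438 -0.354] [ 0.439 -0.335]
top 0.025 17 [ 0.436 -0.352] [ 0.442 -0.331]
top 0.04 3 [ 0.436 -0.353] [ 0.437 -0.339]
tray rim [ 0.435 -0.389  0.034] [ 0.505 -0.331  0.042]
floor z 0.0037
```

>>> drive_tool(
  deltas=[
    [[255, 0, 0, -0.005, 0, 0, 0], [255, 0, 0, -0.02, 0, 0, 0], [255, 0, 0, -0.04, 0, 0, 0], [255, 0, 0, -0.065, 0, 0, 0], [255, 0, 0, -0.09, 0, 0, 0], [255, 0, 0, -0.11, 0, 0, 0], [255, 0, 0, -0.121, 0, 0, 0], [255, 0, 0, -0.125, 0, 0, 0], [255, 0, 0, -0.125, 0, 0, 0]],
  ],
)

```text
clock: 29.72
tcp_pos: [0.4855, -0.3045, 0.2671]
orientation: [-0.0, 0.105, 0.994, 0.0]
wrist_force: [0.9, 0.5, -0.7]
finger_gap: 0.0153
grip_force: 59.7
```

>>> drive_tool(
  deltas=[
    [[255, 0.002, 0.015, 0, 0, 0, 0], [255, 0.007, 0.045, 0, 0, 0, 0], [255, 0.013, 0.085, 0, 0, 0, 0.5], [255, 0.02, 0.13, 0, 0, 0, 1], [255, 0.027, 0.18, 0, 0, 0, 1.5], [255, 0.035, 0.23, 0, 0, 0, 2], [255, 0.042, 0.28, 0, 0, 0, 2.5], [255, 0.05, 0.33, 0, 0, 0, 3], [255, 0.058, 0.38, 0, 0, 0, 3.5], [255, 0.064, 0.425, 0, 0, 0, 4.1], [255, 0.07, 0.46, 0, 0, 0, 4.1], [255, 0.074, 0.487, 0, 0, 0, 4.1]],
  ],
)

```text
clock: 31.22
tcp_pos: [0.514, 0.1894, 0.2666]
orientation: [-0.001, 0.14, 0.99, -0.0]
wrist_force: [0.4, 1.0, -0.9]
finger_gap: 0.0154
grip_force: 59.7
```

>>> drive_tool(
  deltas=[
    [[255, 0, 0.001, 0, 0, 0, 0], [255, 0, 0.001, 0, 0, 0, 0], [255, 0, 0.001, 0, 0, 0, 0]],
  ],
)

```text
clock: 31.6
tcp_pos: [0.5154, 0.1873, 0.2672]
orientation: [-0.0, 0.141, 0.99, -0.0]
wrist_force: [0.7, -0.3, -1.1]
finger_gap: 0.0153
grip_force: 59.8
```

```bash
python3 - <<'E'
from h import *
s=get_state();t=s["tcp_pos"];print(s["clock"],t,s["orientation"],s["wrist_force"])
q=s["orientation"];yaw=2*np.arctan2(q[1],q[2]);print("deg",np.degrees(yaw))
d=np.array([.5156,.1897])-t[:2];a=np.array([-np.cos(yaw),np.sin(yaw)]);b=np.array([np.sin(yaw),np.cos(yaw)]);print("tool dx,dy",d@a,d@b)
c,sn=np.cos(np.radians(-16.2)),np.sin(np.radians(-16.2))
for i in (1,9):
    if i==9:
        p,dd=read_camera("scene");np.savez("scene9.npz",p=p,d=dd);T=t
    else: p,dd=load("scene",1);T=np.array([.5156,.1897,.2534])
    C=cloud("scene",p,dd);X=C[...,0]-T[0];Y=C[...,1]-T[1];rx=c*X+sn*Y;ry=-sn*X+c*Y;z=C[...,2]-T[2]
    for lo,hi in((-.09,-.07),(-.05,-.035)):
        m=(abs(rx)<.03)&(abs(ry)<.03)&(z>lo)&(z<hi)&(dd>0)
        print(i,lo,m.sum(),rx[m].min().round(4),rx[m].max().round(4),ry[m].mean().round(4),z[m].min().round(4))
E
```

```text
31.6 [0.51535247 0.18731581 0.26719459] [-1.76472869e-04  1.41444676e-01  9.89946139e-01 -1.16542604e-04] [ 0.6510665  -0.26245972 -1.11934117]
deg 16.262904478784648
tool dx,dy 0.0004300558106046992 0.0023581073085805243
1 -0.09 33 -0.0147 0.0111 -0.0021 -0.0878
1 -0.05 18 -0.0103 0.0023 -0.0017 -0.0494
9 -0.09 32 -0.0149 0.0096 -0.0029 -0.088
9 -0.05 16 -0.011 0.0024 -0.0026 -0.0498
```

>>> drive_tool(
  deltas=[
    [[255, 0, 0.0027, 0, 0, 0, 0], [255, 0, 0.0027, 0.01, 0, 0, 0], [255, 0, 0.0027, 0.025, 0, 0, 0], [255, 0, 0.0027, 0.04, 0, 0, 0], [255, 0, 0.0027, 0.055, 0, 0, 0], [255, 0, 0.0027, 0.07, 0, 0, 0], [255, 0, 0.0027, 0.083, 0, 0, 0], [255, 0, 0.0027, 0.094, 0, 0, 0], [255, 0, 0.0027, 0.102, 0, 0, 0], [255, 0, 0.0027, 0.107, 0, 0, 0], [255, 0, 0.0027, 0.107, 0, 0, 0]],
  ],
)

```text
clock: 33.02
tcp_pos: [0.5163, 0.1907, 0.1601]
orientation: [-0.0, 0.141, 0.99, 0.0]
wrist_force: [-0.4, 0.3, -0.8]
finger_gap: 0.0152
grip_force: 59.8
```

>>> drive_tool(
  deltas=[
    [[255, 0, 0, 0.002, 0, 0, 0], [255, 0, 0, 0.005, 0, 0, 0], [255, 0, 0, 0.007, 0, 0, 0], [255, 0, 0, 0.009, 0, 0, 0], [255, 0, 0, 0.01, 0, 0, 0], [255, 0, 0, 0.01, 0, 0, 0]],
  ],
)

```text
clock: 33.78
tcp_pos: [0.5163, 0.1907, 0.1502]
orientation: [-0.0, 0.141, 0.99, 0.0]
wrist_force: [0.1, -0.1, -1.4]
finger_gap: 0.0152
grip_force: 59.8
```

>>> drive_tool(
  deltas=[
    [[255, 0, 0, 0.0005, 0, 0, 0], [255, 0, 0, 0.001, 0, 0, 0], [255, 0, 0, 0.0015, 0, 0, 0], [255, 0, 0, 0.0015, 0, 0, 0]],
  ],
)

```text
clock: 34.28
tcp_pos: [0.5164, 0.1907, 0.149]
orientation: [0.0, 0.141, 0.99, 0.0]
wrist_force: [-1.1, 0.2, 0.9]
finger_gap: 0.0155
grip_force: 60.2
```

>>> drive_tool(
  deltas=[
    [[200, 0, 0, 0.0003, 0, 0, 0], [120, 0, 0, 0.0003, 0, 0, 0], [0, 0, 0, 0.0003, 0, 0, 0], [0, 0, 0, 0.0003, 0, 0, 0], [0, 0, 0, 0.0003, 0, 0, 0], [0, 0, 0, 0.0003, 0, 0, 0], [0, 0, 0, 0.0003, 0, 0, 0], [0, 0, 0, 0.0003, 0, 0, 0]],
  ],
)

```text
clock: 35.28
tcp_pos: [0.5164, 0.1907, 0.1485]
orientation: [0.0, 0.141, 0.99, 0.0]
wrist_force: [0.9, -0.1, -0.2]
finger_gap: 0.0856
grip_force: 0.0
```

>>> drive_tool(
  deltas=[
    [[0, 0, 0, -0.01, 0, 0, 0], [0, 0, 0, -0.03, 0, 0, 0], [0, 0, 0, -0.06, 0, 0, 0], [0, 0, 0, -0.09, 0, 0, 0], [0, 0, 0, -0.115, 0, 0, 0], [0, 0, 0, -0.12, 0, 0, 0], [0, 0.03, 0.03, -0.12, 0, 0, 0], [0, 0.06, 0.07, -0.12, 0, 0, 0], [0, 0.09, 0.11, -0.12, 0, 0, 0], [0, 0.1, 0.13, -0.12, 0, 0, 0], [0, 0.1, 0.13, -0.12, 0, 0, 0]],
  ],
)

```text
clock: 36.65
tcp_pos: [0.4556, 0.3446, 0.2675]
orientation: [-0.001, 0.139, 0.99, -0.0]
wrist_force: [0.5, -1.0, -1.1]
finger_gap: 0.0856
grip_force: 0.0
```

```bash
python3 - <<'E'
from h import *
p,d=read_camera("scene");s=get_state();print(s["clock"],s["tcp_pos"],s["wrist_force"])
C=cloud("scene",p,d);z=C[...,2]
m=(abs(C[...,0]-.515)<.03)&(abs(C[...,1]-.19)<.03)&(z>.145)&(z<.2)&(d>0);print("handle",m.sum(),C[m].mean(0),z[m].max())
a=cv2.resize(p[165:270,175:295],(400,350),interpolation=cv2.INTER_CUBIC)
b=cv2.resize(p[255:343,315:415],(400,350),interpolation=cv2.INTER_CUBIC)
c=cv2.resize(p[165:345,135:420],(800,505))[:250]
cv2.imwrite("pics/z.png",np.vstack([np.hstack([a,b]),c])[...,::-1])
E
```

```text
36.7 [0.45601723 0.34366413 0.26760901] [ 0.46885871  0.39434503 -0.48770999]
handle 154 [0.5117627  0.18631617 0.16964831] 0.19327206315508993
```

View pics/z.png

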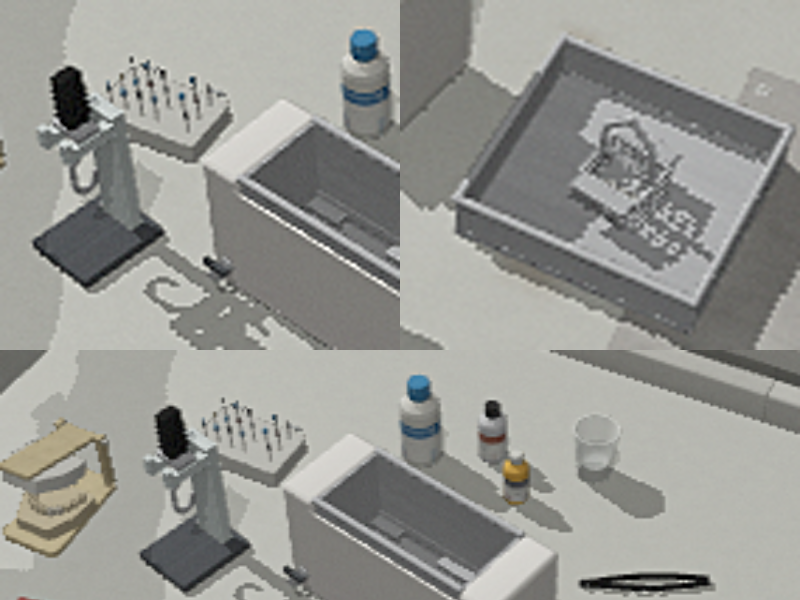

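The rod hangs in its stand with its handle at (70,95), the basket stands upright in the tray at (625,165), and nothing else has moved. I'll hand in now.

```bash
python3 -c "
from workcell import *
print(hand_in())"
```

```text
the job is handed in; nothing more can be done
None
```

The basket is out of the bath and standing upright in the tray, and the rod is back in its stand; I handed in at about 37 s, the pull was about 9 N at most in the readings taken after each move, and I did not see the bridge itself in the final picture, though the basket showed no tipping.

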